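Shut down the press bench

ROBOT

A 6-joint arm with a two-finger parallel gripper is mounted at the origin on the work surface. World frame = base frame: x ahead of the robot, y to its left, z up, the work surface at z = 0. Lengths are in m, angles in rad, forces in N, time in s.
With the tool pointing down it reaches from about 0.4 to 0.825 m from the base axis. Payload 7 kg.
Tool frame: the origin (TCP) lies at the very end of the fingers, on their centre line; the grasp point (between the pads) lies 19 mm behind it; z points along the fingers, x is the direction in which the jaws open and shut, and the axes are right-handed (so a half turn about z gives the same grasp; the last joint's range is limited). The gripper opens to 88 mm and grips with 3 to 60 N. Pads are 19 mm wide; open, the fingers measure 130 mm over their backs; the gripper's body (78 mm by 193 mm) begins 47 mm behind the grasp point.
Start: joints at [-0.883, 0.359, 0.012, 0, -1.224, -0.288], TCP at [0.263, -0.622, 0.227] pointing down, gripper open.
Joint ranges: [-3.07, 3.07], [-1.43, 2.12], [-1.02, 1.25], [-3.03, 1.67], [-3.05, -0], [-3.03, 3.03]. Speed limits (rad/s): [2.39, 2.39, 3.01, 3.14, 3.14, 3.14].

INTERFACE

Orientations are given as [roll, pitch, yaw] about the fixed x, y, z axes, in that order (R = Rz(yaw) Ry(pitch) Rx(roll)).
In Python, from station import telemetry, grab_frame, arm, regions_of, pinpoint gives the robot as it stands. The module is installed in compiled form; this text tells all that it offers.
- The arm moves only by the shell command python3 -m inch 'ROWS' [FORCE]. ROWS is text: rows parted by semicolons, each of 7 numbers parted by spaces: the opening, from 0 (shut) to 1 (fully open), then the shift along the world's x, y, z in cm, then the turn, a rotation vector about the world's x, y, z in degrees. A call has 1 to 12 rows; each row is the pose to reach, as a shift and turn from the pose measured when the call began; what a row does not reach only later rows make up. A row lasts 1/8 s, in which the tool goes at most 62.5 mm and 10.7 degrees, less where a joint would pass 70% of its speed; a pose out of reach is approached as far as the arm can. A call with a gripper value outside its range is refused whole. The fingers move at their own pace and stop on an object; FORCE is the grip in N (left out, the last holds). Time passes only in rows, so rows that repeat a pose let the fingers close. It gives the time, the measured TCP pose, the force and the opening at its end, in the units of the state.
- telemetry.get_state(): the state, without advancing time (a new reading comes with each control period).
- grab_frame(name): name is "scene" or "top" or "wrist"; returns a dict with "pixels" (420x560x3 uint8, red, green, blue), "fx", "fy", "cx", "cy" (pixels), "R" (3x3) and "t" (3): a world point X has camera coordinates R X + t. Camera axes: x right, y down, z forward; pixel columns grow to the right and rows downward; lengths in m; the calibration is good to about 2 mm. A picture is of the moment at which its call begins. There is no depth.
- arm.job_done(): hands the job in, once; it reports no verdict.
Trained networks look in the newest picture that a camera, given by its name, has taken for a name from the list of things; names that differ only in an ending like _2 or _b are one class to them, and where a whole thing is asked for, a point or a joint stands for the part that bears it (a point fixed in the world has none). Each returns a list of dicts, best first, with "p" (0 to 1); they miss things now and then, are a little off and sometimes report something else, mostly with a low value. They report only what shows in the picture. A call takes as long as a camera call.
- regions_of(camera, name): "pixels" (420x560 bool, what is visible of it) and "bbox" ([left, top, right, bottom] in pixels, round what is visible of it).
- pinpoint(camera, name): "location" ([column, row] in pixels: a listed point, or the origin of a listed thing).
The state is a dict: "t": time; "q": joint angles; "qd": joint speeds; "joint_efforts": joint torques, N m; "eef_pos": TCP position; "ee_rot": TCP orientation; "force": force on the tool from outside, world axes, zero at the start; "moment": the same for the moment, N m; "width": finger opening in m.
Only numpy, scipy, OpenCV 4.12 (cv2) and the standard library are available. Lean on these libraries where they do the work, as an engineer would, in place of code of your own. Each camera call takes 0.05 s, during which the arm holds its last target. There are 200 camera calls.

TASK

Shut the bench down for the night: first turn the red air-valve handle fully shut, then take the bent switch rod, reach over the yellow guard with it and pull the red isolator lever towards the guard as far as it goes, without the robot itself touching the switch or its guard. Leave the rod standing back on its black mat, and stand all the nylon drifts from the sloping rack upright, tip down, in the tins of the holder (before or after, in any order); leave the spray can, spanner and tape roll where they are.

Things in the scene. Friction and masses are not known exactly. Their poses are not given: they have to be found in the camera images.
- valve_handle (a joint): quarter-turn air valve, red handle: 0 = open (handle along the pipe, pointing to the -x of valve), 1.571 = shut (handle across the pipe, pointing to its +y). Turns clockwise from above to shut; stays where it is left; friction about 0.15 N m. Starts between 0 and 0.3
- valve: fixed pipe piece with the valve, 180 mm long along its x axis, pipe 24 mm diameter with its centre 45 mm up. Origin under the handle's hinge
- valve_hinge (a point): on the hinge axis (vertical) of the valve handle, at mid height of the handle, 100 mm above the table
- valve_grip (a point): point on the red handle to grip or push, 80 mm from the hinge axis, at mid height of the handle (100 mm up). The red part is a bar 75 mm long, 20 mm wide, 16 mm high, from 35 to 110 mm from the hinge axis
- isolator: fixed grey switch box (70 x 90 mm, 50 mm high) with a yellow guard in front: plate 170 mm wide, 4 mm thick, 120 mm high, centre plane at x = -60 mm of this frame; low wings 45 mm high at y = +-83 mm run back from it to x = -10 mm. Origin on the table under the lever's hinge; -x faces the robot
- lever (a joint): red isolator lever: bar 60 mm long, 30 mm wide, 12 mm thick, hinged along y of isolator, above its origin at 50 mm height. 0 = on (leaning 0.45 rad away from the guard, to +x), 0.9 = off (leaning 0.45 rad towards the guard). Stays where left, friction about 0.12 N m (3 N at 40 mm from the hinge). Starts between 0 and 0.15
- lever_tip (a point): middle of the lever's outer end, 60 mm from its hinge
- rod: loose bent rod, 0.35 kg, standing by itself: orange foot 70 x 70 x 12 mm, upright orange handle 26 (x) x 24 (y) mm, 140 mm high; a steel bar, 12 mm thick, runs 190 mm out of it along +x at 115 mm height, then bends straight down, ending 6 mm above the foot's underside level. Origin: centre of the foot's underside, z up. Grip the handle from above at about 115 mm height, fingers closing along its y
- rod_leg_end (a point): lower end of the rod's leg (at x = 190 mm, z = 6 mm of rod)
- mat: fixed black rubber mat, 140 mm (x) by 260 mm (y), 2 mm thick, where the rod lives. Origin: centre of its underside
- rack: fixed sloping wooden rack, 135 x 210 mm, highest parts (grey ribs, about 90 mm up) 25 mm to +x of the centre; four slots for drifts 52 mm apart along y. Origin: centre of its footprint on the table (nearly)
- holder: fixed drift holder: plate 150 x 150 mm, 6 mm thick, with four square open tins, 50 mm inside, 56 mm outside, 100 mm high (inner floor 9 to 11 mm, rims 106 mm above the table), their centres at x, y = +-40 mm. Origin: centre of the underside
- tin0 (a point): centre of the mouth of one tin, 106 mm above the table
- tin1 (a point): centre of the mouth of one tin, 106 mm above the table
- tin2 (a point): centre of the mouth of one tin, 106 mm above the table
- tin3 (a point): centre of the mouth of one tin, 106 mm above the table
- drift_red: round nylon drift bar, red, steel-capped head: 175 mm long, 24 mm diameter, lowest 25 mm a 16 mm tip; 0.12 kg. Origin: centre of the tip's end; z axis from tip to head. Starts in the rack, head up and away from the robot (+x of the rack), 45 degrees from vertical, borne at its tip and 100 mm along; the upper 65 mm overhang freely, grip them from above. Absent in some starts (None)
- drift_blue: round nylon drift bar, blue, steel-capped head: 175 mm long, 24 mm diameter, lowest 25 mm a 16 mm tip; 0.12 kg. Origin: centre of the tip's end; z axis from tip to head. Starts in the rack, head up and away from the robot (+x of the rack), 45 degrees from vertical, borne at its tip and 100 mm along; the upper 65 mm overhang freely, grip them from above. Absent in some starts (None)
- drift_green: round nylon drift bar, green, steel-capped head: 175 mm long, 24 mm diameter, lowest 25 mm a 16 mm tip; 0.12 kg. Origin: centre of the tip's end; z axis from tip to head. Starts in the rack, head up and away from the robot (+x of the rack), 45 degrees from vertical, borne at its tip and 100 mm along; the upper 65 mm overhang freely, grip them from above. Absent in some starts (None)
- drift_yellow: round nylon drift bar, yellow, steel-capped head: 175 mm long, 24 mm diameter, lowest 25 mm a 16 mm tip; 0.12 kg. Origin: centre of the tip's end; z axis from tip to head. Starts in the rack, head up and away from the robot (+x of the rack), 45 degrees from vertical, borne at its tip and 100 mm along; the upper 65 mm overhang freely, grip them from above. Absent in some starts (None)
- spray_can: bystander, leave it alone: upright can, 54 mm diameter, 150 mm high; origin under it
- spanner: bystander, leave it alone: spanner lying on the table
- tape_roll: bystander, leave it alone: black roll of tape lying flat, 90 mm diameter, 22 mm high; origin under it

How it is judged:
On the way, in this order (a step that is already met when the one before it is completed fails the run):
1. the air valve is shut (handle joint above 1.4 rad) (value of joint valve_handle above 1.4 rad), for 0.2 s.
2. the rod pushes the isolator lever over, past 0.55 rad (value of joint lever above 0.55 rad and contact force between rod and isolator above 0.3 N), for 0.02 s.
At the end, for the whole second after the job is handed in: valve above 1.4 rad; lever above 0.78 rad; rod at rest on the mat, foot centre at least 10 mm inside the edge, tilt under 0.1 rad; every drift present at rest, tip down in a tin, tip under 30 mm above the holder's underside, within 0.4 rad of vertical (value of joint valve_handle above 1.4 rad and value of joint lever above 0.78 rad and x of rod in the frame of mat between -0.06 and 0.06 m and y of rod in the frame of mat between -0.12 and 0.12 m and z of rod in the frame of mat below 0.01 m and angle between rod's own z axis and vertical below 0.1 rad and linear speed of rod below 0.03 m/s and x of drift_red in the frame of holder between -0.068 and 0.068 m and y of drift_red in the frame of holder between -0.068 and 0.068 m and z of each of drift_red, drift_blue, drift_green, drift_yellow in the frame of holder below 0.03 m and angle between each of drift_red, drift_blue, drift_green, drift_yellow's own z axis and vertical below 0.4 rad and linear speed of each of drift_red, drift_blue, drift_green, drift_yellow below 0.05 m/s and x of drift_blue in the frame of holder between -0.068 and 0.068 m and y of drift_blue in the frame of holder between -0.068 and 0.068 m and x of drift_green in the frame of holder between -0.068 and 0.068 m and y of drift_green in the frame of holder between -0.068 and 0.068 m and x of drift_yellow in the frame of holder between -0.068 and 0.068 m and y of drift_yellow in the frame of holder between -0.068 and 0.068 m); the robot touches nothing.
It fails at once if the robot itself touches the switch box, its lever or its guard (contact force between any of the fingers, the arm and isolator above 0.5 N).
It fails at once if the spray can, spanner or tape roll is shifted by more than 40 mm (distance of any of spray_can, spanner, tape_roll from where it was at the start of the episode above 0.04 m).
Of drift_red, drift_blue, drift_green, drift_yellow only 2 to 4 are there at a start; the rules pass over those that are not, and their reading is None.
At some moment in a run one of rod may be knocked a few centimetres aside while the robot is not near it.
It also fails if it takes over 210 s, if anything falls off the work surface, if the arm or the gripper's body presses on something with over 40 N, if the wrist force passes 120 N, or if a joint passes its speed limit or range.

## Working session

There is one attempt and no reset: what is moved stays moved. The work goes in short steps, Python scripts to look and compute and a shell command to move; the robot and the scene stay as the last step left them, time stands still between calls to the robot, and variables do not carry over. Pictures are saved under pics/ and viewed, about 12 in all and at most 16, crops included, and the job is handed in when it is done.

```bash
mkdir -p pics
cat > h.py <<'E'
import numpy as np, cv2
from station import telemetry, grab_frame, arm, regions_of, pinpoint
from scipy.spatial.transform import Rotation as Rt
def save(f,name): cv2.imwrite('pics/'+name,f['pixels'][:,:,::-1])
def ray(f,uv):
    d=np.array([(uv[0]-f['cx'])/f['fx'],(uv[1]-f['cy'])/f['fy'],1.]); R=np.array(f['R']); 
    return -R.T@np.array(f['t']), R.T@d
def atz(f,uv,z):
    o,d=ray(f,uv); return o+d*(z-o[2])/d[2]
def proj(f,X):
    c=np.array(f['R'])@np.asarray(X)+np.array(f['t']); return np.array([f['fx']*c[0]/c[2]+f['cx'],f['fy']*c[1]/c[2]+f['cy']])
def tri(obs):
    A=np.zeros((3,3));b=np.zeros(3)
    for f,uv in obs:
        o,d=ray(f,uv); d=d/np.linalg.norm(d); P=np.eye(3)-np.outer(d,d); A+=P;b+=P@o
    X=np.linalg.solve(A,b); return X,max(np.linalg.norm(proj(f,X)-uv) for f,uv in obs)
E
cat > look.py <<'E'
from h import *
F={c:grab_frame(c) for c in('scene','top')}
for c in F: save(F[c],c+'0.png'); print(c,ray(F[c],(280,210)))
Z=dict(valve=0,valve_hinge=.1,valve_grip=.1,isolator=0,lever_tip=None,rod=0.002,rod_leg_end=.008,mat=0,rack=0,holder=0,tin0=.106,drift_red=None,drift_blue=None,drift_green=None,drift_yellow=None,spray_can=0,spanner=0,tape_roll=0)
for n,z in Z.items():
    P={c:pinpoint(c,n) for c in F}
    for c in F:
        for p in P[c][:4 if n=='tin0' else 1]:
            print(n,c,np.round(p['location'],1),round(p['p'],2),np.round(atz(F[c],p['location'],z),3) if z is not None else '')
    if P['scene'] and P['top']: X,e=tri([(F[c],P[c][0]['location']) for c in F]); print('   tri',np.round(X,3),round(e,1))
print(telemetry.get_state())
E
python3 look.py
```

```text
scene (array([ 1.25357456, -0.1856194 ,  0.96576771]), array([-0.64502066,  0.14228113, -0.75095366]))
top (array([ 0.40275326, -0.00369596,  1.71383771]), array([ 0.08865365, -0.0171243 , -0.99592036]))
valve scene [428.9 193.8] 0.83 [ 0.459  0.436 -0.   ]
valve top [141.3 235.3] 0.97 [0.458 0.427 0.   ]
   tri [0.46  0.431 0.002] 1.4
valve_hinge scene [434.1 175.5] 0.51 [0.481 0.415 0.1  ]
valve_hinge top [136.5 231.9] 0.56 [0.465 0.418 0.1  ]
   tri [0.466 0.424 0.085] 0.7
valve_grip scene [378.2 205.6] 0.69 [0.551 0.227 0.1  ]
valve_grip top [129.8 254.2] 0.55 [0.395 0.435 0.1  ]
   tri [ 0.375  0.416 -0.12 ] 24.9
isolator scene [291.  274.1] 0.66 [ 0.64  -0.023 -0.   ]
isolator top [278.3 188.3] 0.86 [ 0.629 -0.026  0.   ]
   tri [ 0.631 -0.023 -0.013] 1.1
lever_tip scene [294.5 249.4] 0.73 
lever_tip top [280.3 174.9] 0.42 
   tri [ 0.656 -0.025  0.126] 2.0
rod scene [302.5 210.5] 0.83 [0.442 0.059 0.002]
rod top [252.1 244.4] 0.96 [0.437 0.057 0.002]
   tri [ 0.438  0.059 -0.003] 0.4
rod_leg_end scene [237.5 206.3] 0.94 [ 0.391 -0.118  0.008]
rod_leg_end top [266.3 240.7] 0.56
[... 1582 characters left out ...]
] 0.63 [0.687 0.221 0.   ]
   tri [ 0.686  0.219 -0.   ] 0.9
{'t': 1.9, 'q': array([-8.82880144e-01,  3.58562256e-01,  1.18817376e-02, -2.10236417e-05,
       -1.22410539e+00, -2.88129994e-01]), 'qd': array([ 0.00118592,  0.00045085,  0.00210714, -0.00028543,  0.00019995,
       -0.00197101]), 'joint_efforts': array([-6.52307808e-04, -5.82372129e+01,  2.93289864e+01,  7.00278237e+00,
        1.23934785e-02, -1.11463947e-05]), 'eef_pos': array([ 0.26271413, -0.62173564,  0.22657391]), 'ee_rot': array([3.14157073e+00, 4.37356666e-06, 1.97057537e+00]), 'force': array([ 0.37042166,  0.74083035, -0.12788627]), 'moment': array([-0.05201387, -0.01203943, -0.00665   ]), 'width': 0.08782352342172363}
```

```bash
python3 -c "
import cv2
s=cv2.imread('pics/scene0.png');t=cv2.imread('pics/top0.png')
cv2.imwrite('pics/s1.png',cv2.resize(s[130:330,90:490],None,fx=2,fy=2,interpolation=cv2.INTER_CUBIC))
cv2.imwrite('pics/t1.png',cv2.resize(t[140:300,100:430],None,fx=2.4,fy=2.4,interpolation=cv2.INTER_CUBIC))"
```

```text
(no output)
```

View pics/s1.png

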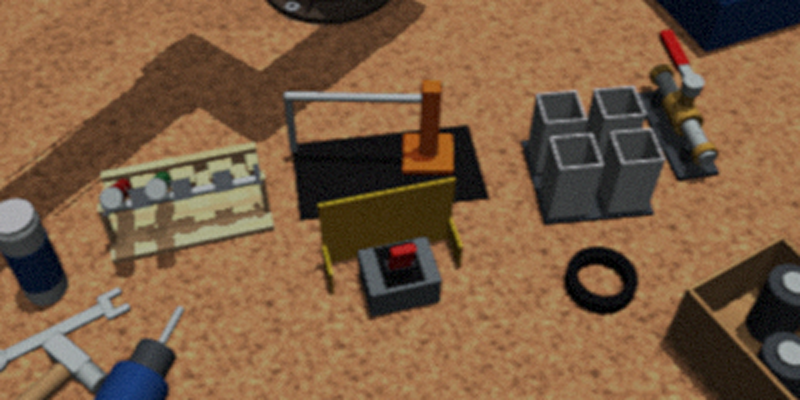

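View pics/t1.png

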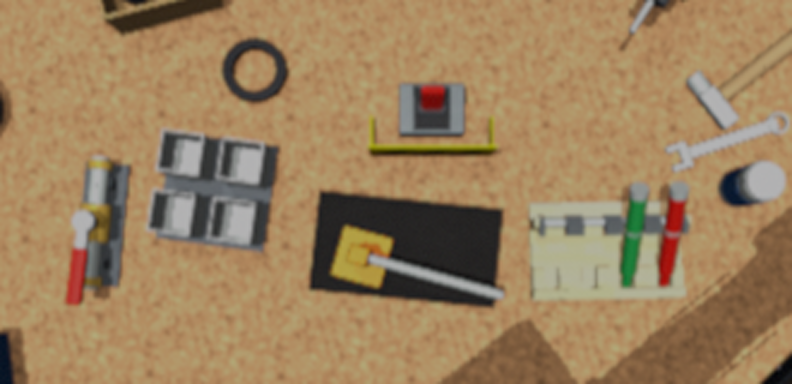

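The pictures show two drifts, red and green, in the right-hand slots. The rod is on its mat with its bar toward -y, and the valve handle points at the robot. The isolator sits square to the robot.

```bash
cat > m.py <<'E'
from h import *
F={c:grab_frame(c) for c in('scene','top')}
s=lambda x,y:(90+x/2,130+y/2); t=lambda x,y:(100+x/2.4,140+y/2.4)
for n,a,b in [('redhead',s(112,198),t(678,190)),('greenhead',s(157,187),t(640,190)),('handle end',s(666,36),t(75,300)),('hingetop',s(692,85),t(84,222)),('bar corner',s(289,97),t(500,294)),('guardL',s(322,205),t(496,148)),('guardR',s(453,181),t(371,148)),('handletop',s(431,84),t(368,252))]:
    X,e=tri([(F['scene'],a),(F['top'],b)]); print(n,np.round(X,3),round(e,1))
for c in F:
    M=regions_of(c,'valve_handle')
    if M:
        v,u=np.nonzero(M[0]['pixels']); im=F[c]['pixels'].astype(int)
        k=(im[v,u,0]>110)&(im[v,u,1]<70); print(c,'redbar',u[k].mean(),v[k].mean(),k.sum(), np.round(atz(F[c],(u[k].mean(),v[k].mean()),.104),3))
    for n in('drift_red','drift_green'):
        M=regions_of(c,n)
        if M: print(c,n,M[0]['bbox'],M[0]['p'])
E
python3 m.py
```

```text
redhead [ 0.524 -0.35   0.13 ] 0.7
greenhead [ 0.522 -0.298  0.135] 1.3
handle end [0.362 0.434 0.094] 1.1
hingetop [0.464 0.427 0.093] 1.0
bar corner [ 0.383 -0.121  0.112] 1.3
guardL [ 0.575 -0.111  0.113] 1.6
guardR [0.571 0.053 0.11 ] 1.5
handletop [0.434 0.056 0.146] 2.9
scene redbar 426.7395833333333 153.42708333333334 96 [0.397 0.43  0.104]
scene drift_red [84.2, 227.9, 122.3, 280.2] 0.57
scene drift_green [81.9, 272.9, 157.0, 315.6] 0.44
top redbar 131.696 254.752 125 [0.393 0.428 0.104]
top drift_red [376.1, 213.1, 385.6, 258.9] 0.71
top drift_green [357.8, 216.0, 371.1, 260.4] 0.86
```

```bash
python3 -m inch '0.36 6 7 2 0 0 -8;0.36 12 15 2 0 0 -16;0.36 18 23 2 0 0 -23;0.36 23.7 30 2 0 0 -23;0.36 23.7 30 2 0 0 -23;0.36 23.7 30 2 0 0 -23;0.36 23.7 30 2 0 0 -23' 30; python3 -c "
from h import *
f=grab_frame('wrist'); save(f,'w1.png'); o,d=ray(f,(280,210)); print(o,d)
print(telemetry.get_state()['q'].round(3))
for n,X in dict(red=(.524,-.35,.13),green=(.522,-.298,.133),tip=(.40,-.303,.008)).items(): print(n,proj(f,X).round())"
```

```text
t: 3.18
eef_pos: [0.5019, -0.3189, 0.2468]
ee_rot: [3.141, -0.0, 1.573]
force: [-0.6, -0.8, -0.2]
width: 0.0319
[ 0.43554556 -0.32046643  0.40403658] [ 0.25005003  0.01753192 -0.96823738]
[-0.239  0.215 -0.142 -0.    -1.214 -1.33 ]
red [235. 232.]
green [303. 231.]
tip [291.  78.]
```

View pics/w1.png

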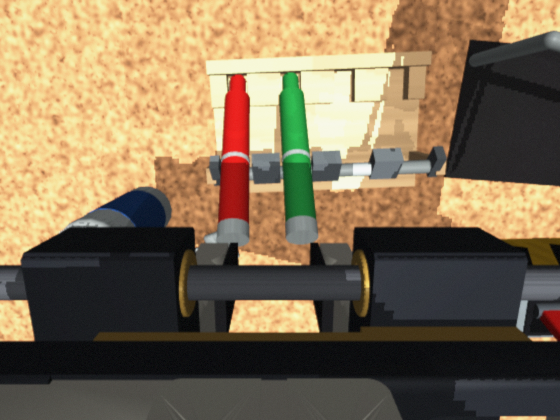

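The red and green caps are at (233,230) and (301,230), within 2 px of where I projected them. Grasping red first.

```bash
python3 -m inch '0.36 0.7 -3.2 0 0 0 0;0.36 0.7 -3.2 -5 0 0 0;0.36 0.7 -3.2 -9 0 0 0;0.36 0.7 -3.2 -12 0 0 0;0.36 0.7 -3.2 -14.5 0 0 0;0.36 0.7 -3.2 -14.5 0 0 0;0.2 0.7 -3.2 -14.5 0 0 0;0.2 0.7 -3.2 -14.5 0 0 0;0.2 0.7 -3.2 -14.5 0 0 0;0.2 0.7 -3.2 -14.5 0 0 0' 35
```

```text
t: 4.47
eef_pos: [0.509, -0.3519, 0.1027]
ee_rot: [3.14, 0.001, 1.573]
force: [-0.4, -1.7, 3.5]
width: 0.0236
```

```bash
python3 -m inch '0.2 0 0 5 0 0 0;0.2 0 0 10 0 0 0;0.2 0 0 16 0 0 0;0.2 0 2 21 0 -9 0;0.2 1 7 25 0 -18 0;0.2 2 13 25 0 -27 0;0.2 3 19 25 0 -36 0;0.2 4 25 25 0 -45 0;0.2 5 31 25 0 -45 0;0.2 6 37 25 0 -45 0;0.2 6.4 43 25 0 -45 0;0.2 6.4 49 25 0 -45 0'; python3 -c "
from h import *
s=telemetry.get_state(); print(s['q'].round(2),s['width'])"
```

```text
t: 5.98
eef_pos: [0.5687, 0.0712, 0.3534]
ee_rot: [2.354, 0.006, 1.576]
force: [0.5, 1.6, -3.5]
width: 0.0229
[ 0.5  -0.29 -0.97  1.13 -0.39 -3.03] 0.02291072886898348
```

```bash
python3 -m inch '0.2 0 6 0 0 0 0;0.2 0 12 0 0 0 0;0.2 0 15.8 0 0 0 0;0.2 0 15.8 -5 0 0 0;0.2 0 15.8 -5 0 0 0'
python3 - <<'E'
from h import *
F={c:grab_frame(c) for c in('scene','top')}
for c in F:
    for p in pinpoint(c,'tin0')[:4]: print(c,np.round(p['location'],1),round(p['p'],2),np.round(atz(F[c],p['location'],.106),3))
a=F['scene']['pixels'][90:270,330:490]; b=F['top']['pixels'][150:300,110:260]
cv2.imwrite('pics/p3.png',np.hstack([cv2.resize(a,(400,450),interpolation=2),cv2.resize(b,(400,450),interpolation=2)])[:,:,::-1])
E
```

```text
t: 6.6
eef_pos: [0.5842, 0.2044, 0.3435]
ee_rot: [2.45, 0.01, 1.626]
force: [-0.8, -0.7, -1.9]
width: 0.0229
scene [411.  203.6] 0.9 [0.568 0.309 0.106]
scene [398.3 180.2] 0.88 [0.481 0.309 0.106]
scene [365.2 178.6] 0.8 [0.456 0.225 0.106]
scene [375.7 203.7] 0.64 [0.548 0.22  0.106]
top [195.7 229.7] 0.79 [0.477 0.232 0.106]
top [172.9 204.4] 0.64 [0.554 0.307 0.106]
top [170.6 226.9] 0.55 [0.483 0.311 0.106]
```

View pics/p3.png

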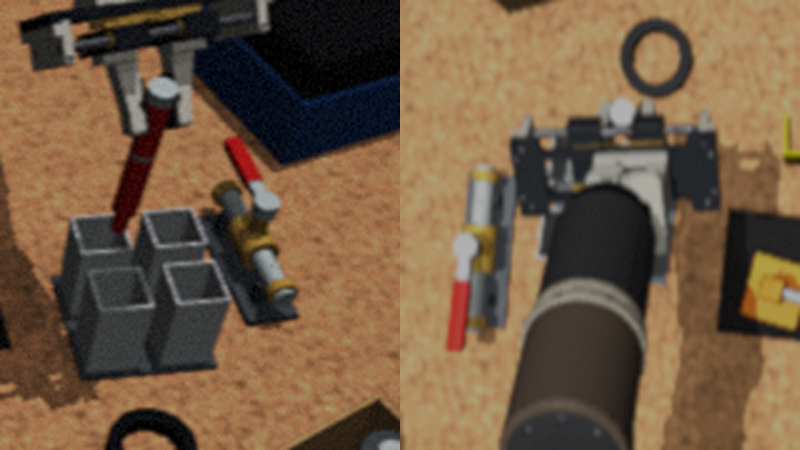

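The picture shows the drift gripped well but leaning about 15°, because joint 6 is at its limit. A vertical drift can have any yaw, so I'll turn the tool to point radially and relax the wrist.

```bash
cat >> h.py <<'E'
def goal(phi,tilt,grasp,half=0):
    """tool azimuth phi, tilt forward from vertical (deg), grasp point -> shift cm, rotvec deg"""
    s=telemetry.get_state(); R=Rt.from_euler('xyz',s['ee_rot'])
    G=Rt.from_euler('z',phi,degrees=True)*Rt.from_euler('y',-tilt,degrees=True)*Rt.from_euler('xyz',[180,0,90+180*half],degrees=True)
    T=np.asarray(grasp)+.019*G.apply([0,0,1])
    print('shift',np.round((T-s['eef_pos'])*100,1),'turn',np.round((G*R.inv()).as_rotvec(degrees=True),1),'eef',s['eef_pos'].round(3),'q',s['q'].round(2))
E
python3 -c "
from h import *
goal(28,45,(.561,.302,.33)); goal(28,45,(.561,.302,.175))"
```

```text
shift [-1.2 10.4 -2.9] turn [ 1.9 -4.9 24.9] eef [0.585 0.204 0.346] q [ 0.81 -0.14 -0.79  0.93 -0.59 -3.03]
shift [ -1.2  10.4 -18.4] turn [ 1.9 -4.9 24.9] eef [0.585 0.204 0.346] q [ 0.81 -0.14 -0.79  0.93 -0.59 -3.03]
```

```bash
python3 -m inch '0.2 0 1 1 0.6 -1.6 8;0.2 0 3 1 1.2 -3.2 16;0.2 -1 7 0 1.9 -4.9 24.9;0.2 -1.2 10.4 -2.9 1.9 -4.9 24.9;0.2 -1.2 10.4 -2.9 1.9 -4.9 24.9;0.2 -1.2 10.4 -2.9 1.9 -4.9 24.9;0.2 -1.2 10.4 -2.9 1.9 -4.9 24.9;0.2 -1.2 10.4 -2.9 1.9 -4.9 24.9'; python3 -c "
from h import *
goal(28,45,(.561,.302,.33)); goal(28,45,(.561,.302,.175))"
```

```text
t: 7.8
eef_pos: [0.5725, 0.3063, 0.3268]
ee_rot: [2.372, -0.003, 2.061]
force: [0.9, -0.4, -1.5]
width: 0.023
shift [ 0.   0.2 -1. ] turn [ 0.3 -0.8 -0.1] eef [0.573 0.306 0.327] q [ 0.58 -0.13 -0.92  1.4  -0.06 -3.03]
shift [  0.    0.2 -16.5] turn [ 0.3 -0.8 -0.1] eef [0.573 0.306 0.327] q [ 0.58 -0.13 -0.92  1.4  -0.06 -3.03]
```

```bash
python3 -c "
from h import *
for a in [(28,18),(46,18),(64,18),(64,30),(64,43)]: goal(*a,(.561,.302,.34))"
```

```text
shift [-0.6 -0.2 -0.5] turn [-12.4  23.   -0.1] eef [0.573 0.306 0.327] q [ 0.58 -0.13 -0.92  1.4  -0.06 -3.03]
shift [-0.7 -0.  -0.5] turn [-15.9  20.8  17.6] eef [0.573 0.306 0.327] q [ 0.58 -0.13 -0.92  1.4  -0.06 -3.03]
shift [-0.9  0.1 -0.5] turn [-19.2  18.3  35.3] eef [0.573 0.306 0.327] q [ 0.58 -0.13 -0.92  1.4  -0.06 -3.03]
shift [-0.7  0.4 -0.3] turn [-10.4   9.9  35.7] eef [0.573 0.306 0.327] q [ 0.58 -0.13 -0.92  1.4  -0.06 -3.03]
shift [-0.6  0.7 -0.1] turn [-0.9  0.7 35.9] eef [0.573 0.306 0.327] q [ 0.58 -0.13 -0.92  1.4  -0.06 -3.03]
```

```bash
python3 -m inch '0.2 0 0 0.5 -4 8 0;0.2 -0.3 0 0.5 -8 16 0;0.2 -0.6 -0.2 0.5 -12.4 23 0;0.2 -0.6 -0.2 0.5 -12.4 23 0;0.2 -0.7 0 0 -14 22 9;0.2 -0.7 0 0 -15.9 20.8 17.6;0.2 -0.8 0 0 -17.5 19.5 26;0.2 -0.9 0.1 -0.5 -19.2 18.3 35.3;0.2 -0.9 0.1 -0.5 -19.2 18.3 35.3;0.2 -0.7 0.4 -0.3 -10.4 9.9 35.7;0.2 -0.6 0.7 -0.1 -0.9 0.7 35.9;0.2 -0.6 0.7 -0.1 -0.9 0.7 35.9';  python3 -c "
from h import *
goal(64,45,(.561,.302,.33)); goal(64,45,(.561,.302,.175))"
```

```text
t: 9.3
eef_pos: [0.5651, 0.3127, 0.3262]
ee_rot: [2.387, -0.003, 2.683]
force: [0.6, -0.9, -0.9]
width: 0.023
shift [ 0.2  0.1 -1. ] turn [ 1.5 -1.   0.3] eef [0.565 0.313 0.326] q [ 0.54 -0.   -0.22 -0.57 -0.77 -0.71]
shift [  0.2   0.1 -16.5] turn [ 1.5 -1.   0.3] eef [0.565 0.313 0.326] q [ 0.54 -0.   -0.22 -0.57 -0.77 -0.71]
```

```bash
python3 -m inch '0.2 0.2 0.1 -1 1.5 -1 0.3;0.2 0.2 0.1 -5 1.5 -1 0.3;0.2 0.2 0.1 -5 1.5 -1 0.3'
python3 - <<'E'
from h import *
F={c:grab_frame(c) for c in('scene','top')}
X=(.563,.303,.106)
for c in F: print(c,proj(F[c],X).round(1))
a=F['scene']['pixels'][90:270,330:490]; b=F['top']['pixels'][150:300,110:260]
cv2.imwrite('pics/p4.png',np.hstack([cv2.resize(a,(400,450),interpolation=2),cv2.resize(b,(400,450),interpolation=2)])[:,:,::-1])
E
```

```text
t: 9.68
eef_pos: [0.5652, 0.3131, 0.2731]
ee_rot: [2.36, -0.006, 2.685]
force: [0.7, 0.3, -1.2]
width: 0.0236
scene [408.2 202.6]
top [174.2 201.7]
```

View pics/p4.png

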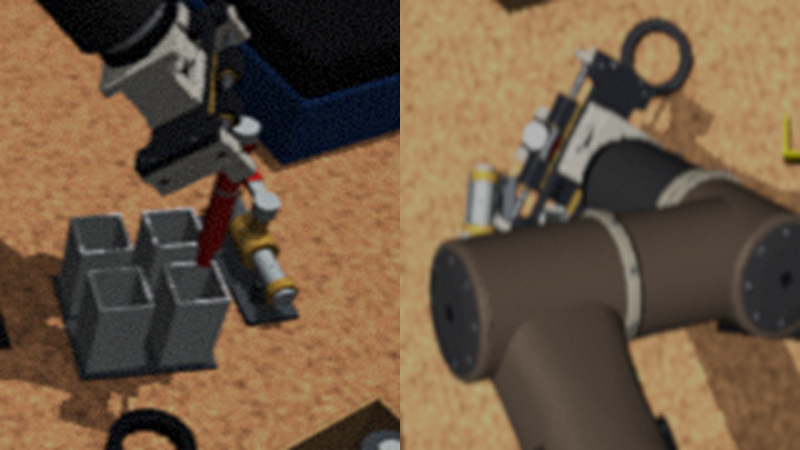

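Run:
```python
from h import *
F={c:grab_frame(c) for c in('scene','top')}
X,e=tri([(F['scene'],(428,140.8)),(F['top'],(161.4,195))]);print(X,e)
for z in(.12,.13,.14): print(z,atz(F['scene'],(411.8,194.8),z), proj(F['scene'],(.563,.303,z)), proj(F['scene'],(.563,.303,z+.175)))
```

```text
[0.56142381 0.30233052 0.30856528] 1.0758687371772717
0.12 [0.55104878 0.31468615 0.12      ] [409.40006267 198.89120767] [426.03345577 145.94928462]
0.13 [0.55935515 0.30877075 0.13      ] [410.24657638 196.19686483] [427.11580119 142.50432015]
0.14 [0.56766151 0.30285535 0.14      ] [411.10438848 193.46656067] [428.21450283 139.007296  ]
```

```bash
python3 -m inch '0.2 0 -0.1 -4 0 0 0;0.2 0 -0.1 -8 0 0 0;0.2 0 -0.1 -11.4 0 0 0;0.2 0 -0.1 -11.4 0 0 0;0.5 0 -0.1 -11.4 0 0 0;0.5 0 -0.1 -11.4 0 0 0;0.5 0 -0.1 -11.4 0 0 0;0.5 -1.5 -3.2 -7.8 0 0 0;0.5 -3.1 -6.4 -4.2 0 0 0;0.5 -5 -10 0 0 0 0;0.5 -5 -15 5 0 0 0'
python3 - <<'E'
from h import *
F={c:grab_frame(c) for c in('scene','top')}
for c in F:
  for n in('drift_red','drift_green'):
    M=regions_of(c,n); print(c,n,[(m['bbox'],round(m['p'],2)) for m in M[:2]])
print(telemetry.get_state()['q'].round(2))
a=F['scene']['pixels'][90:270,330:490]; b=F['top']['pixels'][150:300,110:260]
cv2.imwrite('pics/p5.png',np.hstack([cv2.resize(a,(400,450),interpolation=2),cv2.resize(b,(400,450),interpolation=2)])[:,:,::-1])
goal(0,0,(.509,-.2995,.25),1)
E
```

```text
t: 11.25
eef_pos: [0.5157, 0.1694, 0.325]
ee_rot: [2.354, 0.003, 2.69]
force: [2.6, 0.1, 0.6]
width: 0.0435
scene drift_red [([400.7, 177.7, 419.1, 214.4], 0.69)]
scene drift_green [([164.0, 213.7, 171.9, 227.6], 0.44)]
top drift_red [([167.0, 192.8, 185.1, 207.5], 0.41), ([322.2, 224.8, 385.7, 265.9], 0.35)]
top drift_green [([358.2, 215.4, 369.4, 257.8], 0.62)]
[ 0.18 -0.09 -0.27 -0.74 -1.   -0.35]
shift [ -0.8 -47.   -9.1] turn [-45.3 -28.2 109. ] eef [0.517 0.17  0.322] q [ 0.18 -0.09 -0.27 -0.74 -1.   -0.35]
```

View pics/p5.png

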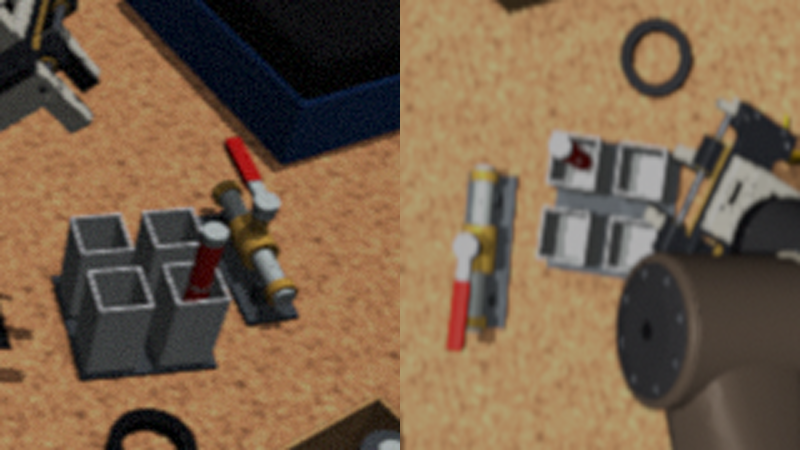

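```bash
python3 -m inch '0.42 0 -4 0 -3.8 -2.4 9.1;0.42 0 -8 0 -7.6 -4.8 18.2;0.42 0 -12 0 -11.3 -7 27.2;0.42 0 -16 0 -15 -9.4 36.3;0.42 0 -20 0 -18.9 -11.8 45.4;0.42 0 -24 0 -22.7 -14.1 54.5;0.42 0 -29 0 -26.4 -16.4 63.6;0.42 -0.5 -34 -1 -30.2 -18.8 72.7;0.42 -0.8 -39 -2 -34 -21 81.8;0.42 -0.8 -44 -4 -37.8 -23.5 90.8;0.42 -0.8 -47 -5 -41.5 -25.9 100;0.42 -0.8 -47 -6 -45.3 -28.2 109' 35; python3 -c "
from h import *
goal(0,0,(.509,-.2995,.121),1)"
```

```text
t: 13.05
eef_pos: [0.5094, -0.3004, 0.2593]
ee_rot: [3.138, -0.002, -1.566]
force: [0.3, 1.1, -0.0]
width: 0.037
shift [ -0.    0.1 -15.7] turn [ 0.1 -0.2 -0.3] eef [ 0.509 -0.3    0.259] q [-0.2   0.2  -0.13  0.   -1.24  1.78]
```

```bash
python3 -m inch '0.42 0 0.1 -6 0 0 0;0.42 0 0.1 -11 0 0 0;0.42 0 0.1 -15.7 0 0 0;0.42 0 0.1 -15.7 0 0 0;0.2 0 0.1 -15.7 0 0 0;0.2 0 0.1 -15.7 0 0 0;0.2 0 0.1 -15.7 0 0 0;0.2 0 0.1 -15.7 0 0 0;0.2 0 0.1 -10 0 0 0;0.2 0 0.1 -5 0 0 0;0.2 0 0.1 0 0 0 0;0.2 0 0.1 5 0 0 0' 35; python3 -c "
from h import *
goal(0,45,(.468,.232,.38),1)"
```

```text
t: 14.55
eef_pos: [0.5087, -0.2992, 0.311]
ee_rot: [3.138, -0.001, -1.566]
force: [1.0, -0.3, -1.4]
width: 0.0236
shift [-2.7 53.1  5.6] turn [  0.2 -45.2  -0.2] eef [ 0.509 -0.299  0.311] q [-0.2   0.18 -0.04  0.   -1.35  1.77]
```

```bash
python3 -m inch '0.2 0 6 4 0 0 0;0.2 0 12 6 0 0 0;0.2 -1 18 7 0 0 0;0.2 -1 24 7 0 0 0;0.2 -2 30 7 0 0 0;0.2 -3 36 7 0 0 0;0.2 -3 42 7 0 0 0;0.2 -3 48 7 0 0 0;0.2 -3 53 7 0 -9 0;0.2 -3 53 7 0 -18 0;0.2 -2.9 53 7 0 -27 0;0.2 -2.8 53.1 6 0 -36 0' ; python3 -c "
from h import *
goal(0,45,(.468,.232,.32),1)"
```

```text
t: 16.05
eef_pos: [0.48, 0.2328, 0.3722]
ee_rot: [-2.511, -0.0, -1.566]
force: [2.5, -0.9, 0.2]
width: 0.0235
shift [ 0.1 -0.1 -6.6] turn [ 0.  -8.9 -0.3] eef [0.48  0.233 0.372] q [ 1.16 -0.26 -0.74  0.73 -0.94  0.02]
```

```bash
python3 -m inch '0.2 0 0 0 0 -8.9 0;0.2 0.1 0 -5 0 -8.9 0;0.2 0.1 0 -10 0 -8.9 0;0.2 0.1 0 -10 0 -8.9 0'
python3 - <<'E'
from h import *
F={c:grab_frame(c) for c in('scene','top')}
for z in (.106,.12,.30): print(z,[proj(F[c],(.470,.232,z)).round(1) for c in F])
a=F['scene']['pixels'][90:270,330:490]; b=F['top']['pixels'][150:300,110:260]
cv2.imwrite('pics/p6.png',np.hstack([cv2.resize(a,(400,450),interpolation=2),cv2.resize(b,(400,450),interpolation=2)])[:,:,::-1])
print(telemetry.get_state()['q'].round(2),telemetry.get_state()['eef_pos'])
E
```

```text
t: 16.55
eef_pos: [0.4893, 0.2442, 0.2929]
ee_rot: [-2.385, -0.014, -1.578]
force: [-0.2, -1.1, -0.6]
width: 0.0232
0.106 [array([369.5, 181.8]), array([195.6, 231.8])]
0.12 [array([370.3, 178. ]), array([194.9, 231.6])]
0.3 [array([381.7, 123.2]), array([185.4, 228.6])]
[ 1.04 -0.19 -1.02  1.18 -0.71 -0.4 ] [0.48909757 0.24415748 0.29430633]
```

View pics/p6.png

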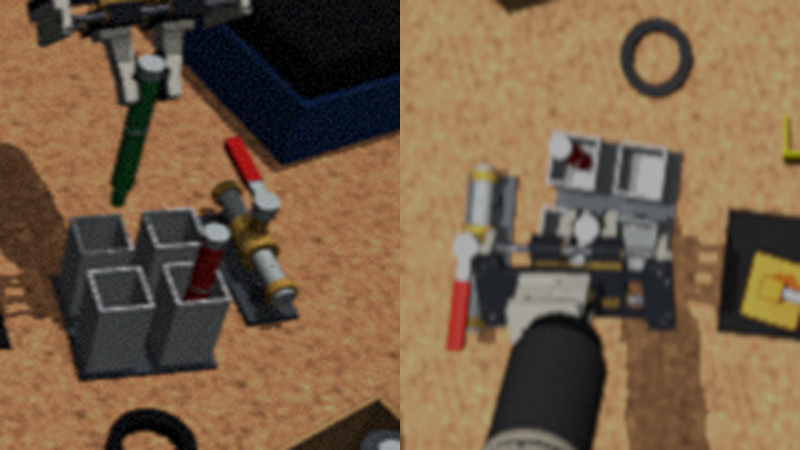

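```bash
python3 -c "
from h import *
for a in [(0,25),(0,15),(18,15),(36,15),(55,15),(55,30),(55,45)]: goal(*a,(.545,.219,.35),1)"
```

```text
shift [ 6.4 -2.5  3.8] turn [ 0.8 18.4  0.2] eef [0.489 0.244 0.294] q [ 1.04 -0.19 -1.02  1.18 -0.71 -0.4 ]
shift [ 6.1 -2.5  3.7] turn [ 0.8 28.4  0.2] eef [0.489 0.244 0.294] q [ 1.04 -0.19 -1.02  1.18 -0.71 -0.4 ]
shift [ 6.1 -2.4  3.7] turn [-3.7 28.3 17.8] eef [0.489 0.244 0.294] q [ 1.04 -0.19 -1.02  1.18 -0.71 -0.4 ]
shift [ 6.  -2.2  3.7] turn [-8.1 27.7 35.4] eef [0.489 0.244 0.294] q [ 1.04 -0.19 -1.02  1.18 -0.71 -0.4 ]
shift [ 5.9 -2.1  3.7] turn [-12.9  26.6  54. ] eef [0.489 0.244 0.294] q [ 1.04 -0.19 -1.02  1.18 -0.71 -0.4 ]
shift [ 6.1 -1.7  3.9] turn [-5.7 12.7 55. ] eef [0.489 0.244 0.294] q [ 1.04 -0.19 -1.02  1.18 -0.71 -0.4 ]
shift [ 6.4 -1.4  4.2] turn [ 1.4 -1.1 55.4] eef [0.489 0.244 0.294] q [ 1.04 -0.19 -1.02  1.18 -0.71 -0.4 ]
```

```bash
python3 -m inch '0.2 0 0 5 0 8 0;0.2 3 -1 6 0.4 17 0;0.2 6 -2.5 5 0.8 28.4 0;0.2 6 -2.5 3.7 0.8 28.4 0;0.2 6 -2.5 3.7 -1.5 28.4 9;0.2 6 -2.4 3.7 -3.7 28.3 17.8;0.2 6 -2.3 3.7 -6 28 26;0.2 6 -2.2 3.7 -8.1 27.7 35.4;0.2 6 -2.1 3.7 -10.5 27 44;0.2 5.9 -2.1 3.7 -12.9 26.6 54;0.2 5.9 -2.1 3.7 -12.9 26.6 54'; python3 -c "
from h import *
for a in [(55,30),(55,45)]: goal(*a,(.545,.219,.30),1)"
```

```text
t: 18.02
eef_pos: [0.5479, 0.223, 0.3321]
ee_rot: [-2.879, 0.0, -0.612]
force: [-0.1, -0.1, -0.9]
width: 0.0236
shift [ 0.3  0.4 -4.9] turn [12.2 -8.6  0. ] eef [0.548 0.223 0.332] q [ 0.66  0.04 -0.15 -0.08 -1.13  1.89]
shift [ 0.5  0.7 -4.6] turn [ 24.5 -17.2   0. ] eef [0.548 0.223 0.332] q [ 0.66  0.04 -0.15 -0.08 -1.13  1.89]
```

```bash
python3 -m inch '0.2 0 0 0 8 -5.7 0;0.2 0.3 0.4 0 16 -11.5 0;0.2 0.5 0.7 -1 24.5 -17.2 0;0.2 0.5 0.7 -4.6 24.5 -17.2 0;0.2 0.5 0.7 -4.6 24.5 -17.2 0;0.2 0.5 0.7 -4.6 24.5 -17.2 0'
python3 - <<'E'
from h import *
F={c:grab_frame(c) for c in('scene','top')}
for z in (.106,.135,.31): print(z,[proj(F[c],(.547,.218,z)).round(1) for c in F])
a=F['scene']['pixels'][90:270,330:490]; b=F['top']['pixels'][150:300,110:260]
cv2.imwrite('pics/p7.png',np.hstack([cv2.resize(a,(400,450),interpolation=2),cv2.resize(b,(400,450),interpolation=2)])[:,:,::-1])
goal(55,45,(.545,.219,.172),1)
E
```

```text
t: 18.77
eef_pos: [0.5532, 0.2303, 0.2877]
ee_rot: [-2.357, 0.0, -0.612]
force: [0.1, 0.6, -1.0]
width: 0.0233
0.106 [array([374.7, 203.5]), array([201. , 207.5])]
0.135 [array([376.5, 195.8]), array([199.7, 206.6])]
0.31 [array([389. , 141.7]), array([191. , 200.6])]
shift [ -0.1  -0.1 -12.9] turn [-0.   0.1  0. ] eef [0.553 0.231 0.288] q [ 0.43 -0.07 -0.37 -0.63 -0.66  2.48]
```

View pics/p7.png

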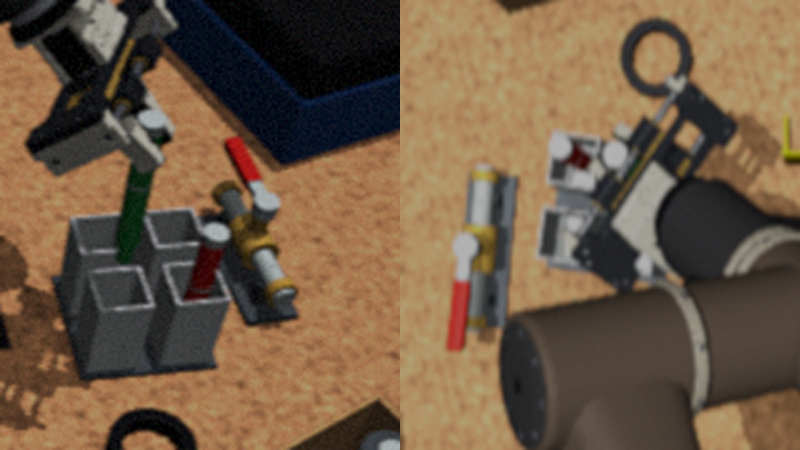

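```bash
python3 -m inch '0.2 0 0 -4 0 0 0;0.2 0 0 -8 0 0 0;0.2 0 0 -12.7 0 0 0;0.2 0 0 -12.7 0 0 0;0.45 0 0 -12.7 0 0 0;0.45 0 0 -12.7 0 0 0;0.45 0 0 -12.7 0 0 0;0.45 -2 -2.9 -9.1 0 0 0;0.45 -4 -5.8 -5.5 0 0 0;0.2 -6 -8.7 0 0 0 0;0.1 -8 -10 5 0 0 0'
python3 - <<'E'
from h import *
goal(0,0,(.395,.37,.25),1);goal(0,0,(.395,.37,.25),0)
E
```

```text
t: 20.25
eef_pos: [0.4724, 0.1294, 0.3406]
ee_rot: [-2.355, -0.002, -0.612]
force: [1.3, 0.4, 0.2]
width: 0.0248
shift [ -7.7  24.1 -11. ] turn [-21.5  41.6 -52. ] eef [0.472 0.129 0.341] q [ 0.21 -0.26 -0.38 -0.65 -0.92  2.58]
shift [ -7.7  24.1 -11. ] turn [-48.8 -25.2 117.3] eef [0.472 0.129 0.341] q [ 0.21 -0.26 -0.38 -0.65 -0.92  2.58]
```

```bash
python3 -m inch '0.5 -2 2 0 -3.5 6.7 -8.5;0.5 -5 4 0 -7 13.4 -17;0.5 -8 8 0 -10.5 20 -25.5;0.5 -8.5 13 0 -14 26.7 -34;0.5 -8.5 19 0 -17.5 33.4 -43;0.5 -8.6 25 -3 -21 41 -52;0.5 -8.7 30 -9 -21.5 41.6 -53;0.5 -8.7 30 -12 -21.5 41.6 -53;0.5 -8.7 30 -12 -21.5 41.6 -53'
python3 - <<'E'
from h import *
F={c:grab_frame(c) for c in('scene','top','wrist')}
goal(-4,0,(.385,.430,.104),1)
X=(.385,.4305,.108)
for c in F: print(c,proj(F[c],X).round(),proj(F[c],(.465,.425,.108)).round())
a=F['scene']['pixels'][90:270,330:490]
cv2.imwrite('pics/p8.png',np.hstack([cv2.resize(a,(360,405),interpolation=2),cv2.resize(F['wrist']['pixels'],(430,405),interpolation=3)])[:,:,::-1])
E
```

```text
t: 21.38
eef_pos: [0.3856, 0.4234, 0.2273]
ee_rot: [-3.112, 0.013, -1.543]
force: [0.7, 0.0, 1.7]
width: 0.0439
shift [ -0.1   0.7 -13.4] turn [ 0.   1.3 -5.8] eef [0.386 0.423 0.219] q [ 1.19  0.19 -0.25  0.02 -1.12  0.4 ]
scene [425. 150.] [436. 169.]
top [130. 257.] [134. 232.]
wrist [263. 208.] [273.  94.]
```

View pics/p8.png

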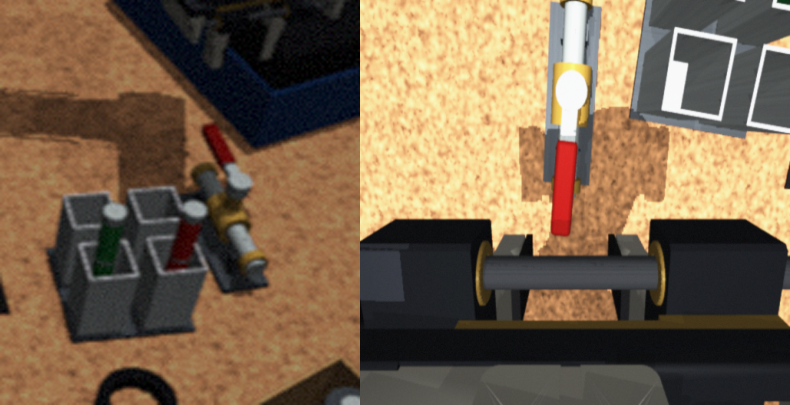

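Both drifts stand in their tins. The wrist view puts the handle within 2 px of my estimate. Straddle it and turn.

```bash
python3 -m inch '0.5 -0.1 0.7 -5 0 1.3 -5.8;0.5 -0.1 0.7 -10 0 1.3 -5.8;0.5 -0.1 0.7 -13.4 0 1.3 -5.8;0.5 -0.1 0.7 -13.4 0 1.3 -5.8;0.3 -0.1 0.7 -13.4 0 1.3 -5.8;0.3 -0.1 0.7 -13.4 0 1.3 -5.8;0.3 -0.1 0.7 -13.4 0 1.3 -5.8' 15
python3 - <<'E'
from h import *
s=telemetry.get_state();p=s['eef_pos'];print(s['q'].round(2))
for a in range(166,84,-10): 
    th=np.radians(a); T=np.array([.465+.08*np.cos(th),.425+.08*np.sin(th)]); print(a,((T-p[:2])*100).round(1),a-176)
E
```

```text
t: 22.4
eef_pos: [0.3851, 0.4303, 0.0868]
ee_rot: [-3.14, 0.002, -1.641]
force: [0.1, 0.1, -0.9]
width: 0.0269
[ 1.18  0.33 -0.39  0.   -0.85  0.32]
166 [0.2 1.4] -10
156 [0.7 2.7] -20
146 [1.4 3.9] -30
136 [2.2 5. ] -40
126 [3.3 5.9] -50
116 [4.5 6.7] -60
106 [5.8 7.2] -70
96 [7.2 7.4] -80
86 [8.6 7.5] -90
```

```bash
python3 -m inch '0.3 0.2 1.4 0 0 0 -10;0.3 0.7 2.7 0 0 0 -20;0.3 1.4 3.9 0 0 0 -30;0.3 2.2 5 0 0 0 -40;0.3 3.3 5.9 0 0 0 -50;0.3 4.5 6.7 0 0 0 -60;0.3 5.8 7.2 0 0 0 -70;0.3 7.2 7.4 0 0 0 -80;0.3 8.3 7.5 0 0 0 -86;0.3 8.3 7.5 0 0 0 -86;0.3 8.3 7.5 0 0 0 -86'; python3 -c "
from h import *
s=telemetry.get_state();print(s['q'].round(2),s['force'])"
```

```text
t: 23.78
eef_pos: [0.4679, 0.5052, 0.0871]
ee_rot: [-3.14, 0.003, -3.14]
force: [-0.2, 0.9, -0.1]
width: 0.0261
[ 1.11  0.49 -0.13  0.   -0.96 -1.11] [-0.24547643  0.8679256  -0.09006971]
```

```bash
python3 -m inch '0.3 0.4 0 0 0 0 0;0.3 0.8 0 0 0 0 0;0.3 0.8 0 0 0 0 0;0.3 0.8 0 0 0 0 0'
python3 - <<'E'
from h import *
f=grab_frame('wrist'); F=grab_frame('top')
im=f['pixels']; im2=F['pixels'][170:300,90:220]
cv2.imwrite('pics/p9.png',np.hstack([cv2.resize(im,(430,405),interpolation=3),cv2.resize(im2,(360,405),interpolation=3)])[:,:,::-1])
E
```

```text
t: 24.28
eef_pos: [0.473, 0.5055, 0.087]
ee_rot: [-3.14, -0.001, -3.139]
force: [-14.3, 1.4, 5.6]
width: 0.0262
```

View pics/p9.png

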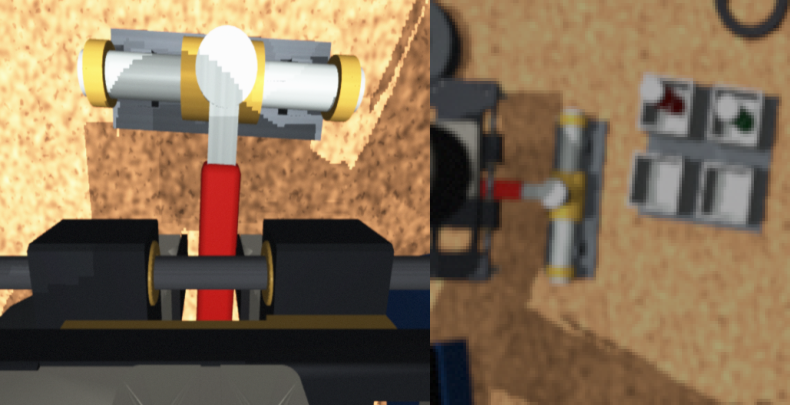

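The valve is shut: the handle is square across the pipe and pushing on the stop gives 14 N. Leaving it and moving above the rod.

```bash
python3 -m inch '0.6 -0.5 0 0 0 0 0;0.6 -0.5 0 0 0 0 0;0.6 -0.5 0 5 0 0 0;0.6 -0.5 0 10 0 0 0;0.6 -0.5 0 16 0 0 0;0.6 -0.5 -6 22 0 0 0;0.6 -2 -12 22 0 0 0;0.6 -4 -18 22 0 0 0;0.6 -6 -24 22 0 0 0;0.6 -6 -30 22 0 0 0;0.6 -6 -36 22 0 0 0;0.6 -6 -42 22 0 0 0'
python3 - <<'E'
from h import *
F={c:grab_frame(c) for c in('scene','top')}
for n in('rod','rod_leg_end','lever_tip','isolator','mat'):
  P={c:pinpoint(c,n) for c in F}; print(n,[(c,np.round(P[c][0]['location'],1),round(P[c][0]['p'],2)) for c in F if P[c]])
  if all(P.values()): print(tri([(F[c],P[c][0]['location']) for c in F]))
goal(73.4,0,(.437,.058,.22),0)
E
```

```text
t: 25.88
eef_pos: [0.4128, 0.0926, 0.3077]
ee_rot: [-3.14, 0.001, -3.138]
force: [2.0, 0.2, 0.3]
width: 0.0525
rod [('scene', array([364.6, 182.1]), 0.68), ('top', array([252.9, 245.3]), 0.95)]
(array([0.46714598, 0.12550058, 0.14034271]), np.float64(32.859864941853466))
rod_leg_end [('scene', array([237.2, 203.4]), 0.83)]
lever_tip [('scene', array([301.2, 208.8]), 0.48), ('top', array([281.9, 177.9]), 0.45)]
(array([ 0.63219734, -0.01762846,  0.23883681]), np.float64(7.0734785389590105))
isolator [('scene', array([292.4, 274.7]), 0.95), ('top', array([278.1, 187.9]), 0.88)]
(array([ 0.63302423, -0.02110009, -0.01413282]), np.float64(1.5669322922936082))
mat [('scene', array([280.9, 215.5]), 0.76), ('top', array([266.6, 244. ]), 0.59)]
(array([ 0.43869343,  0.0029055 , -0.00850366]), np.float64(2.1554382741519666))
shift [  2.4  -3.8 -10.6] turn [  0.1  -0.1 -16.8] eef [0.413 0.096 0.307] q [ 0.7  -0.12 -0.36  0.   -1.33 -0.69]
```

```bash
python3 -m inch '0.6 2.4 -3.8 0 0 0 -9;0.6 2.4 -3.8 -2 0 0 -16.8;0.6 2.4 -3.8 -5 0 0 -16.8;0.6 2.4 -3.8 -5 0 0 -16.8;0.6 2.4 -3.8 -5 0 0 -16.8'
python3 - <<'E'
from h import *
F={c:grab_frame(c) for c in('wrist','scene')}
f=F['wrist']
for n,X in dict(top=(.437,.058,.145),bar=(.383,-.121,.121),foot=(.437,.058,.014)).items(): print(n,proj(f,X).round(1))
print(f['fx'],[np.round(p['location'],1) for p in pinpoint('wrist','rod')[:1]],[np.round(p['location'],1) for p in pinpoint('wrist','rod_leg_end')[:1]])
goal(73.4,0,(.437,.058,.117),0)
cv2.imwrite('pics/p10.png',np.hstack([cv2.resize(f['pixels'],(430,405),interpolation=3),cv2.resize(F['scene']['pixels'][130:310,200:360],(360,405),interpolation=3)])[:,:,::-1])
E
```

```text
t: 27.1
eef_pos: [0.4376, 0.0579, 0.2578]
ee_rot: [-3.139, -0.0, 2.854]
force: [0.2, -0.8, 0.0]
width: 0.0528
top [273.8 206.8]
bar [275.1 -65. ]
foot [273.8 178.1]
372.2048782686495 [array([282.4, 178.7])] []
shift [ -0.   0. -16.] turn [ 0.1 -0.  -0.1] eef [0.437 0.058 0.258] q [ 0.58 -0.06 -0.42  0.   -1.21 -0.87]
```

View pics/p10.png

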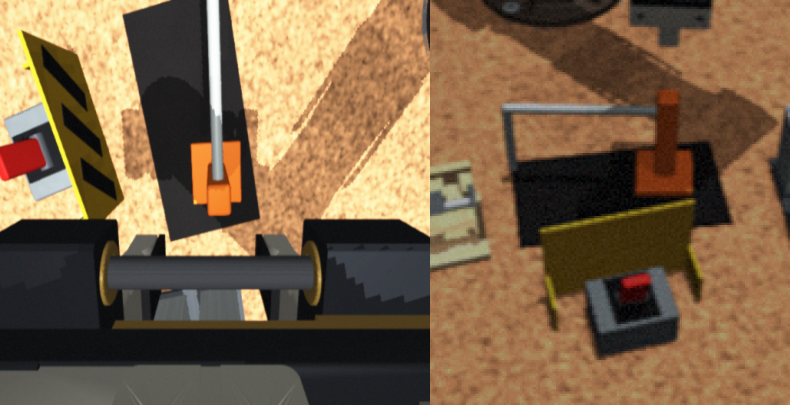

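```bash
python3 -m inch '0.6 -0.6 0.2 -5 0 0 1.5;0.6 -0.6 0.2 -10 0 0 1.5;0.6 -0.6 0.2 -14 0 0 1.5;0.6 -0.6 0.2 -16 0 0 1.5;0.6 -0.6 0.2 -16 0 0 1.5;0.24 -0.6 0.2 -16 0 0 1.5;0.24 -0.6 0.2 -16 0 0 1.5;0.24 -0.6 0.2 -16 0 0 1.5;0.24 -0.6 0.2 -16 0 0 1.5;0.24 -0.6 0.2 -16 0 0 1.5' 60
```

```text
t: 28.55
eef_pos: [0.4314, 0.0599, 0.0981]
ee_rot: [-3.14, -0.0, 2.879]
force: [-1.6, 1.3, 4.1]
width: 0.0241
```

```bash
python3 -m inch '0.24 0 0 5 0 0 0;0.24 0 0 10 0 0 0;0.24 0 0 15 0 0 10;0.24 0 0 15 0 0 20;0.24 0 -2 15 0 0 30;0.24 0 -4 15 0 0 40;0.24 1 -6 15 0 0 50;0.24 2 -8 15 0 0 60;0.24 4 -8.9 15 0 0 70;0.24 6 -8.9 15 0 0 80;0.24 6.9 -8.9 15 0 0 90;0.24 6.9 -8.9 15 0 0 100'; python3 -m inch '0.24 0 0 0 0 0 7;0.24 0 0 0 0 0 7;0.24 0 0 0 0 0 7'
python3 - <<'E'
from h import *
F={c:grab_frame(c) for c in('scene','top')}
s=telemetry.get_state(); print(s['eef_pos'],s['ee_rot'],s['q'].round(2),s['force'],s['width'])
for n in('rod','rod_leg_end','lever_tip'):
  P={c:pinpoint(c,n) for c in F}; print(n,[(c,np.round(P[c][0]['location'],1),round(P[c][0]['p'],2)) for c in F if P[c]])
cv2.imwrite('pics/p11.png',np.hstack([cv2.resize(F['top']['pixels'][150:300,210:360],(400,400),interpolation=3),cv2.resize(F['scene']['pixels'][140:310,215:365],(353,400),interpolation=3)])[:,:,::-1])
E
```

```text
t: 30.05
eef_pos: [0.5004, -0.0292, 0.2468]
ee_rot: [3.14, -0.001, -1.654]
force: [0.0, 0.4, -4.1]
width: 0.0237
t: 30.42
eef_pos: [0.5002, -0.0292, 0.2464]
ee_rot: [3.14, -0.001, -1.534]
force: [0.0, 0.3, -4.1]
width: 0.0239
[ 0.50032811 -0.0291649   0.24670718] [ 3.14026151e+00 -5.32024584e-04 -1.53328615e+00] [ 0.33  0.06 -0.33  0.   -1.19  1.27] [ 0.02637916  1.31117681 -4.31414342] 0.023748892436166406
rod [('scene', array([274.4, 194.6]), 0.88), ('top', array([279.1, 224.6]), 0.6)]
rod_leg_end [('scene', array([298.1, 253.7]), 0.86), ('top', array([173.7, 204.6]), 0.48)]
lever_tip [('scene', array([291.4, 252.3]), 0.58), ('top', array([280.1, 178.4]), 0.41)]
```

View pics/p11.png

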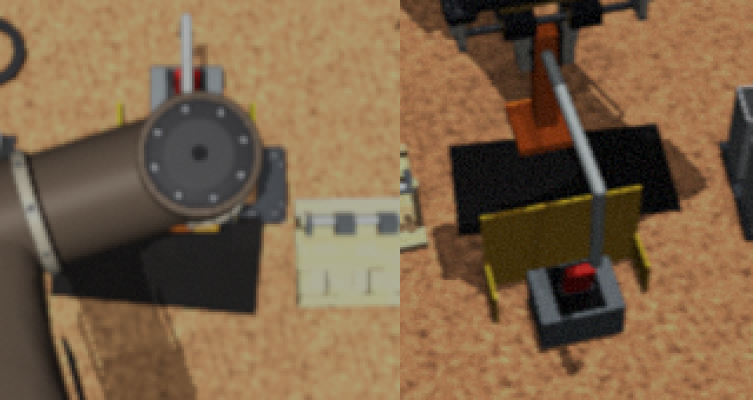

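Run:
```python
from h import *
F={c:grab_frame(c) for c in('scene','top')}
print('corner',tri([(F['scene'],(299.1,220.7)),(F['top'],(279.8,156.8))]))
for z in(.14,.156,.17): print(z,'legend',atz(F['scene'],(298.4,253.5),z))
# lever red blob
for c,b in(('scene',(275,245,310,275)),('top',(268,165,292,195))):
  im=F[c]['pixels'].astype(int); v,u=np.nonzero((im[:,:,0]>90)&(im[:,:,1]<60)&(im[:,:,2]<60)); k=(u>b[0])&(u<b[2])&(v>b[1])&(v<b[3]); print(c,u[k].mean(),v[k].mean(),k.sum(),atz(F[c],(u[k].mean(),v[k].mean()),.1))
  print(c,'isolator',proj(F[c],(.632,-.022,.05)),'tip',proj(F[c],(.658,-.022,.104)))
```

```text
corner (array([ 0.68609183, -0.02263029,  0.26285491]), np.float64(0.7725628395277312))
0.14 legend [ 0.67975829 -0.01735084  0.14      ]
0.156 legend [ 0.69087651 -0.0206112   0.156     ]
0.17 legend [ 0.70060494 -0.02346401  0.17      ]
scene 292.1111111111111 254.22222222222223 45 [ 0.65071841 -0.02406597  0.1       ]
scene isolator [290.77742139 259.97183913] tip [293.74233842 255.53995865]
top 278.44444444444446 179.44444444444446 18 [ 0.6441455  -0.02398305  0.1       ]
top isolator [277.49637316 185.33572725] tip [277.95501677 174.93389787]
```

Leg corner measures x = 0.686, y = -0.022; the lever's back face is near x = 0.664. Lowering the leg behind the lever, then pulling.

```bash
python3 -m inch '0.24 0 -0.1 -3 0 0 0;0.24 0 -0.1 -6 0 0 0;0.24 0 -0.1 -7.8 0 0 0;0.24 0 -0.1 -7.8 0 0 0'; python3 -m inch '0.24 -1 0 0 0 0 0;0.24 -2 0 0 0 0 0;0.24 -3 0 0 0 0 0;0.24 -4 0 0 0 0 0;0.24 -5 0 0 0 0 0;0.24 -5 0 0 0 0 0'; python3 -m inch '0.24 -0.5 0 0 0 0 0;0.24 -1 0 0 0 0 0;0.24 -1 0 0 0 0 0'
```

```text
t: 31.42
eef_pos: [0.4995, -0.0304, 0.1677]
ee_rot: [3.138, -0.001, -1.532]
force: [-0.4, -0.3, -3.5]
width: 0.024
t: 32.17
eef_pos: [0.4493, -0.0303, 0.1683]
ee_rot: [3.139, -0.001, -1.531]
force: [2.7, 0.9, -1.3]
width: 0.0241
t: 32.55
eef_pos: [0.4407, -0.0298, 0.169]
ee_rot: [-3.141, -0.0, -1.531]
force: [3.7, 1.0, 0.5]
width: 0.0238
```

```bash
python3 -m inch '0.24 -0.5 0 0 0 0 0;0.24 -1 0 0 0 0 0;0.24 -1 0 0 0 0 0'
python3 - <<'E'
from h import *
F={c:grab_frame(c) for c in('scene','top')}
cv2.imwrite('pics/p12.png',np.hstack([cv2.resize(F['top']['pixels'][150:250,230:330],(400,400),interpolation=3),cv2.resize(F['scene']['pixels'][180:300,235:340],(350,400),interpolation=3)])[:,:,::-1])
for c in F: print(c,'tip off',proj(F[c],(.606,-.024,.104)).round(),'on',proj(F[c],(.658,-.024,.104)).round())
E
```

```text
t: 32.92
eef_pos: [0.4318, -0.0294, 0.1697]
ee_rot: [-3.139, 0.0, -1.53]
force: [3.7, 0.6, 1.0]
width: 0.0237
scene tip off [288. 238.] on [293. 256.]
top tip off [278. 191.] on [279. 175.]
```

View pics/p12.png

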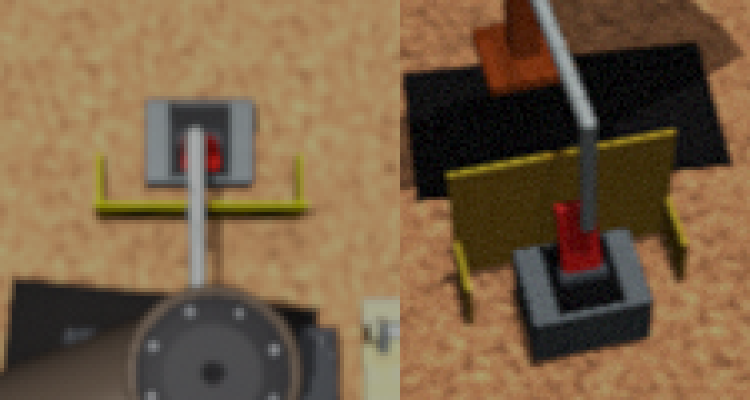

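```bash
python3 -m inch '0.24 -0.4 0 0 0 0 0;0.24 -0.8 0 0 0 0 0;0.24 -0.8 0 0 0 0 0'; python3 -m inch '0.24 -0.3 0 0 0 0 0;0.24 -0.6 0 0 0 0 0;0.24 -0.6 0 0 0 0 0'
```

```text
t: 33.4
eef_pos: [0.4246, -0.0292, 0.1699]
ee_rot: [-3.137, 0.0, -1.53]
force: [5.3, 0.3, -0.7]
width: 0.0239
t: 33.78
eef_pos: [0.4211, -0.0287, 0.1709]
ee_rot: [-3.132, 0.001, -1.529]
force: [10.2, -0.1, -1.6]
width: 0.0236
```

Run:
```python
from h import *
F={c:grab_frame(c) for c in('scene','top')}
cv2.imwrite('pics/p13.png',np.hstack([cv2.resize(F['top']['pixels'][150:250,230:330],(400,400),interpolation=3),cv2.resize(F['scene']['pixels'][180:300,235:340],(350,400),interpolation=3)])[:,:,::-1])
for c in F: print([ (np.round(p['location'],1),p['p']) for p in pinpoint(c,'lever_tip')[:2]])
for a in(.9,.78,.7): print(a,[proj(F[c],(.632-.06*np.sin(a-.45),-.024,.05+.06*np.cos(a-.45))).round(1) for c in F])
```

```text
[(array([285.5, 240.2]), 0.6), (array([181.4, 238.4]), 0.51)]
[(array([198. , 231.5]), 0.73), (array([280.8, 194.4]), 0.62)]
0.9 [array([287.8, 238.4]), array([278.2, 191.2])]
0.78 [array([288.4, 239.8]), array([278.2, 189. ])]
0.7 [array([288.9, 241. ]), array([278.3, 187.5])]
```

View pics/p13.png

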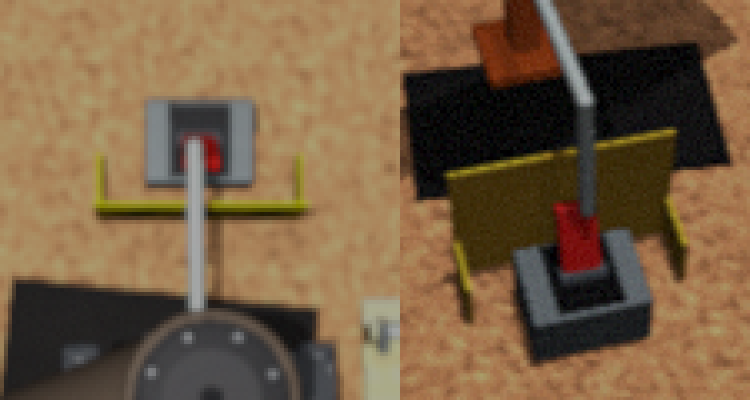

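```bash
python3 - <<'E'
from h import *
F={c:grab_frame(c) for c in('scene','top')}
print('corner',tri([(F['scene'],(291.4,211.5)),(F['top'],(277.5,185))]))
E
python3 -m inch '0.24 0.6 0 0 0 0 0;0.24 1.2 0 0 0 0 0;0.24 1.2 0 3 0 0 0;0.24 1.2 0 6 0 0 0;0.24 0 0 9 0 0 0;0.24 0 0 9 0 0 0;0.24 0 0 9 0 0 0'
```

```text
corner (array([ 0.61160901, -0.01922233,  0.20709633]), np.float64(0.479230948494272))
t: 34.95
eef_pos: [0.4195, -0.0289, 0.2591]
ee_rot: [-3.137, 0.001, -1.53]
force: [0.8, -0.2, -3.7]
width: 0.024
```

Run:
```python
from h import *
F={c:grab_frame(c) for c in('scene','top')}
cv2.imwrite('pics/p14.png',np.hstack([cv2.resize(F['top']['pixels'][150:250,230:330],(400,400),interpolation=3),cv2.resize(F['scene']['pixels'][150:300,215:345],(390,450),interpolation=3)[:400]])[:,:,::-1])
```

```text
(no output)
```

View pics/p14.png

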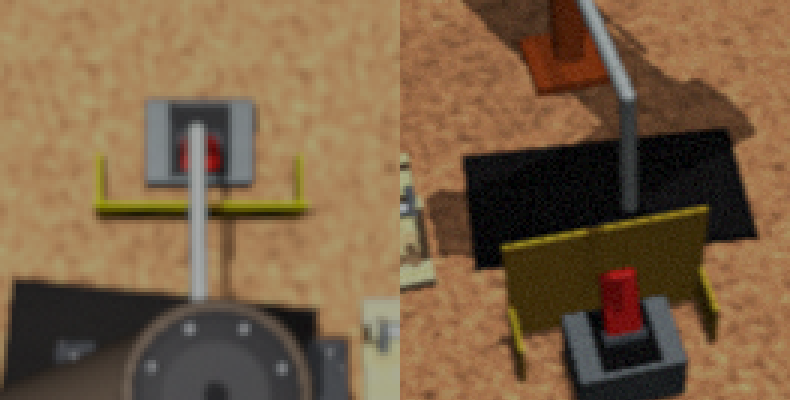

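Run:
```python
from h import *
F={c:grab_frame(c) for c in('scene','top')}
print('corner',tri([(F['scene'],(291.3,182.3)),(F['top'],(279.25,180.5))]))
s=telemetry.get_state(); print(s['eef_pos'])
for z in (.16,.17,.18,.19): print('leg end',z,atz(F['scene'],(215+229/3,150+211/3),z))
im=F['top']['pixels'].astype(int)[180:200,270:290]; print((im[...,0]-im[...,1])[:,3:19])
```

```text
corner (array([ 0.6118349 , -0.02192393,  0.299549  ]), np.float64(0.9370981911445336))
[ 0.42011008 -0.02891836  0.25943971]
leg end 0.16 [ 0.5983826  -0.01431274  0.16      ]
leg end 0.17 [ 0.60651387 -0.01643875  0.17      ]
leg end 0.18 [ 0.61464515 -0.01856475  0.18      ]
leg end 0.19 [ 0.62277643 -0.02069076  0.19      ]
[[  0   0   1   0  -1  -2  -3  -1  -1   2   0   1   0  -1  -4  -6]
 [ -1  -1   0  -2  -3  -3  -3  -3  -3  -2   0   0   0  -1  -4  -6]
 [ -2  -2  -1  -2  -4  -4  -2  -4  -2   3   0  -2  -1  -1  -4  -6]
 [ -2  -1   4   6  -4  -3  -2  -2   7  25  17   4  -1  -1  -4  -5]
 [ -2   3  20  25   1  -3  -2  -2  20  58  50  21   2  -2  -4  -5]
 [ -1   8  37  43   6  -3  -2  -1  23  76  75  37   5  -1  -4  -6]
 [ -1  10  44  49  10  -3  -3  -2  18  71  80  44   7  -2  -5  -7]
 [ -2  11  47  51  11  -3  -3  -3  18  65  78  51  10  -4  -5  -7]
 [ -2  10  53  58  14  -3  -3  -2  23  77  91  66  19  -2  -5  -7]
 [ -1  12  68  75  20  -3  -3   1  44 104 109  86  31  -4  -5  -6]
 [ -3  15  73  86  25  -2  -3   5  56 122 118  93  35  -4  -5  -6]
 [ -2  12  63  79  22  -3  -3   4  55 119 110  78  25  -3  -4  -6]
 [ -2   4  35  47  10  -3  -3   0  30  80  70  43  11  -2  -4  -6]
 [ -2  -2   2   6  -2  -3  -2  -4   2  12   8   3   0  -3  -4  -6]
 [ -6  -6  -6  -6  -5  -3  -2  -5  -6  -7  -6  -5  -4  -4  -6  -6]
 [ -6  -7  -7  -5  -5  -3  -2  -4  -5  -6  -5  -4  -3  -4  -6  -5]
 [ 13  13  12   9   0  -3  -2  -4  -2  10  16  15  10   7   7  14]
 [ 36  36  36  29   8  -2  -2  -4   9  32  34  31  27  25  28  35]
 [ 41  42  41  36  14  -1  -2  -2  15  36  36  33  31  32  35  38]
 [ 34  33  34  31  13  -1  -2  -2  14  36  36  32  29  26  27  32]]
```

Run:
```python
from h import *
f=grab_frame('top')
print('guard rear',proj(f,(.574,-.05,.12)),'front',proj(f,(.570,-.05,.12)))
for a in(.9,.84,.78):
  b=a-.45; print(a,proj(f,(.632-.06*np.sin(b)-.006*np.cos(b),-.024,.05+.06*np.cos(b)-.006*np.sin(b))))
im=f['pixels'].astype(int); print((im[190:205,262:268,0]-im[190:205,262:268,2]).mean(1).round())
s=telemetry.get_state();R=Rt.from_euler('xyz',s['ee_rot'])
D=Rt.from_euler('z',-106,degrees=True)*Rt.from_euler('y',7,degrees=True); print(D.as_rotvec(degrees=True))
tz=R.apply([0,0,1]); g=s['eef_pos']-.019*tz
for T in (Rt.from_euler('y',7,degrees=True),D):
  print(((T*R).apply([0,0,.019])+g-s['eef_pos'])*100)
```

```text
guard rear [286.25117378 200.85479453] front [286.22003828 202.12090604]
0.9 [278.10342011 192.96824822]
0.84 [278.13784819 191.91882491]
0.78 [278.17221248 190.84310897]
[ 54.  55.  54.  54.  55.  57.  65.  74.  76.  82. 102. 111.  77.  30.
  46.]
[   6.47412558    4.87860355 -105.85101752]
[-0.23163146  0.          0.0127922 ]
[0.05027655 0.21083301 0.0127922 ]
```

```bash
python3 -m inch '0.24 -0.2 0 0 0 7 0;0.24 -0.2 0 0 0 7 0;0.24 -0.2 0 0 0 7 0' ; python3 -m inch '0.24 0 1 0 0 0 -10;0.24 0 2 0 0 0 -20;0.24 0 3 0 0 0 -30;0.24 0 4 0 0 0 -40;0.24 0 5 0 0 0 -50;0.24 0.5 6 0 0 0 -60;0.24 0.8 7 0 0 0 -70;0.24 1.1 8 0 0 0 -80;0.24 1.3 8.9 0 0 0 -90;0.24 1.3 8.9 0 0 0 -100;0.24 1.3 8.9 0 0 0 -107;0.24 1.3 8.9 0 0 0 -107'
python3 - <<'E'
from h import *
F={c:grab_frame(c) for c in('scene','top')}
for c in F:
  P=pinpoint(c,'rod_leg_end'); print(c,[np.round(p['location'],1) for p in P[:1]])
s=telemetry.get_state(); print(s['eef_pos'],s['q'].round(2))
cv2.imwrite('pics/p15.png',np.hstack([cv2.resize(F['top']['pixels'][190:310,220:340],(400,400),interpolation=3),cv2.resize(F['scene']['pixels'][120:280,200:350],(390,416),interpolation=3)[:400]])[:,:,::-1])
E
```

```text
t: 35.58
eef_pos: [0.4184, -0.029, 0.2591]
ee_rot: [3.025, 0.005, -1.53]
force: [-0.8, 0.3, -5.0]
width: 0.0238
t: 37.08
eef_pos: [0.4306, 0.0598, 0.2594]
ee_rot: [3.025, 0.006, 2.887]
force: [0.0, -0.1, -3.8]
width: 0.0238
scene [array([230.9, 165.4])]
top []
[0.43130718 0.05994137 0.25920738] [ 0.52 -0.1  -0.43 -0.09 -1.17 -0.74]
```

View pics/p15.png

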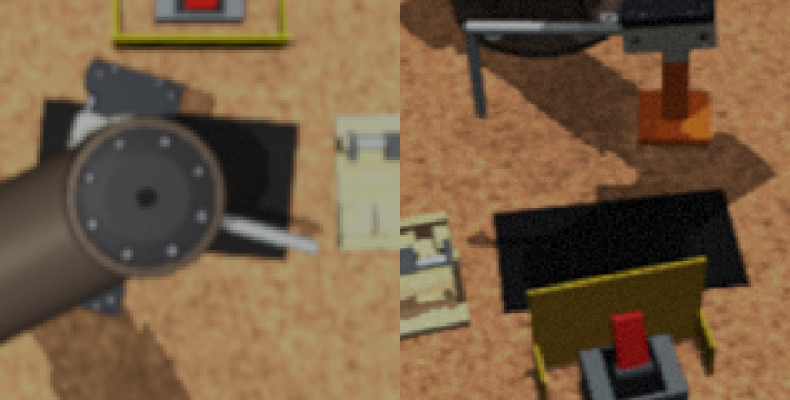

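```bash
python3 - <<'E'
from h import *
F={c:grab_frame(c) for c in('scene','top')}
print('corner',tri([(F['scene'],(226.2,130)),(F['top'],(315.4,264.1))]))
E
python3 -m inch '0.24 0 0 -5 0 0 0;0.24 0 0 -10 0 0 0;0.24 0 0 -14 0 0 0;0.24 0 0 -15.2 0 0 0;0.24 0 0 -15.2 0 0 0;0.24 0 0 -15.2 0 0 0'; python3 -m inch '0.24 0 0 -0.3 0 0 0;0.24 0 0 -0.6 0 0 0;0.24 0 0 -0.6 0 0 0'
```

```text
corner (array([ 0.38153811, -0.12807525,  0.27415531]), np.float64(1.5958939173422801))
t: 38.12
eef_pos: [0.4327, 0.0605, 0.1087]
ee_rot: [3.024, 0.007, 2.887]
force: [0.7, -0.2, -3.2]
width: 0.0239
t: 38.5
eef_pos: [0.4326, 0.0604, 0.1027]
ee_rot: [3.024, 0.007, 2.887]
force: [0.3, 1.0, -4.4]
width: 0.0237
```

```bash
python3 -m inch '0.24 0 0 -0.2 0 0 0;0.24 0 0 -0.4 0 0 0;0.24 0 0 -0.4 0 0 0'; python3 -m inch '0.24 0 0 -0.2 0 0 0;0.24 0 0 -0.2 0 0 0'
```

```text
t: 38.88
eef_pos: [0.4328, 0.0605, 0.0991]
ee_rot: [3.024, 0.007, 2.887]
force: [-1.4, 0.3, 1.9]
width: 0.0237
t: 39.12
eef_pos: [0.4334, 0.0609, 0.0987]
ee_rot: [3.023, 0.008, 2.888]
force: [-7.6, 1.4, 21.4]
width: 0.0241
```

Contact is made, so I'll relax slightly, open, withdraw along the tool axis, and go up.

```bash
python3 -m inch '0.24 0 0 0.2 0 0 0;0.5 0 0 0.2 0 0 0;0.6 0 0 0.2 0 0 0;0.6 0 0 0.2 0 0 0;0.6 0 0 0.2 0 0 0;0.6 0.1 0.4 3.5 0 0 0;0.6 0.2 0.8 7 0 0 0;0.6 0.3 1.2 12 0 0 0;0.6 0.3 1.2 17 0 0 0;0.6 -4 7 20 0 0 0;0.6 -6 13 22 0 0 0;0.6 -6 19 22 0 0 0'; python3 -m inch '0.6 0 6 0 0 0 0;0.6 0 10 0 0 0 0;0.6 0 10 0 0 0 0;0.6 0 10 0 0 0 0;0.6 0 10 0 0 0 0'
python3 - <<'E'
from h import *
F={c:grab_frame(c) for c in('scene','top')}
for n in('rod','rod_leg_end','mat'):
  P={c:pinpoint(c,n) for c in F}; print(n,[(c,np.round(P[c][0]['location'],1),round(P[c][0]['p'],2),atz(F[c],P[c][0]['location'],.004).round(3)) for c in F if P[c]])
cv2.imwrite('pics/p16.png',np.hstack([cv2.resize(F['top']['pixels'][160:290,110:320],(420,260),interpolation=3),cv2.resize(F['scene']['pixels'][130:290,210:450],(390,260),interpolation=3)])[:,:790][:,:,::-1])
E
```

```text
t: 40.62
eef_pos: [0.374, 0.2377, 0.3202]
ee_rot: [3.019, 0.01, 2.887]
force: [2.9, 0.0, 0.4]
width: 0.0528
t: 41.25
eef_pos: [0.3741, 0.3368, 0.3203]
ee_rot: [3.018, 0.01, 2.887]
force: [-0.1, 0.2, 0.1]
width: 0.0525
rod [('scene', array([303., 214.]), 0.85, array([0.456, 0.056, 0.004])), ('top', array([254. , 243.8]), 0.92, array([0.439, 0.051, 0.004]))]
rod_leg_end [('scene', array([238.1, 207.3]), 0.64, array([ 0.391, -0.117,  0.004]))]
mat [('scene', array([281.2, 217. ]), 0.61, array([ 0.454, -0.006,  0.004])), ('top', array([268.9, 243.1]), 0.73, array([0.443, 0.001, 0.004]))]
```

Run:
```python
from h import *
F={c:grab_frame(c) for c in('scene','top')}
for c in F:
  old=cv2.imread(f'pics/{c}0.png')[:,:,::-1].astype(int); new=F[c]['pixels'].astype(int)
  for tag,im in(('old',old),('new',new)):
    o=(im[...,0]>90)&(im[...,1]>25)&(im[...,0]-im[...,1]>45)&(im[...,2]<30); o[:,:230]=0;o[:,340:]=0;o[:150]=0;o[260:]=0
    n,l,st,ce=cv2.connectedComponentsWithStats(o.astype(np.uint8)); 
    print(c,tag,[(st[i].tolist(),ce[i].round(1).tolist()) for i in range(1,n) if st[i][4]>60])
  for n in('rod','drift_red','drift_green','valve_handle','lever'):
    print(c,n,[([round(x) for x in m['bbox']],round(m['p'],2)) for m in regions_of(c,n)[:1]])
print('scene', [proj(F['scene'],(.44+a,.053+b,z)).round(1) for a,b,z in((0,0,.14),(-.049,-.183,.121),(-.049,-.183,.008))])
print('top', [proj(F['top'],(.44+a,.053+b,z)).round(1) for a,b,z in((0,0,.14),(-.049,-.183,.121))])
```

```text
scene old [([291, 196, 26, 20, 260], [302.5, 207.0])]
scene new [([291, 198, 26, 20, 300], [302.8, 207.8])]
scene rod [([229, 172, 318, 220], 0.83)]
scene drift_red [([402, 177, 419, 214], 0.8)]
scene drift_green [([369, 182, 387, 212], 0.65)]
scene valve_handle [([429, 165, 473, 178], 0.88)]
scene lever [([281, 238, 296, 261], 0.7)]
top old []
top new []
top rod [([239, 236, 310, 264], 0.93)]
top drift_red [([168, 194, 184, 208], 0.69)]
top drift_green [([162, 196, 214, 242], 0.5)]
top valve_handle [([101, 227, 131, 233], 0.78)]
top lever [([276, 182, 286, 193], 0.53)]
scene [array([302.1, 175.3]), array([229.9, 178.5]), array([233.4, 207. ])]
top [array([251.9, 242.6]), array([310.5, 260. ])]
```

```bash
python3 -c "
from station import arm
print(arm.job_done())"
```

```text
the job is handed in; nothing more can be done
None
```

I shut the air valve and pulled the isolator lever over with the rod. The rod is back on its mat and both drifts are in the holder. The job was handed in at about 41 s, with the gripper clear of everything at 0.32 m; no verdict was reported.

- **Drifts:** only the red and green ones were present. Both stand tip down in the two far (+x) tins and were still there in the last detections. The first carry of each hit a wrist joint limit, so I re-oriented the tool. The green one ended up in a different tin from the one I first chose.
- **Valve:** turned until it met its stop, at 14 N. The picture showed the handle square across the pipe, and the last detections agree.
- **Lever:** pulled until the force rose to 10 N at its stop. The position of its edge in the top camera puts it at about 0.9 rad (limit 0.78), good to about 0.05 rad. At no point did I see the robot near the switch or guard.
- **Rod:** it slipped about 7° in the grip during the pull. I corrected that and set it down at about (0.44, 0.05), well inside the mat edge. Its outline matches that of an upright rod in both cameras.

**Weaker checks:**
- The picture limit was reached, so the final state was checked from detections and calculations only.
- The two cameras differed by about 17 mm in x on the rod's last position, which still leaves it well within the mat.
- I did not re-measure the spray can, spanner and tape roll at the end. The closest I came was a planned 14–18 mm above the can.

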